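Light the griddle: seat the probe, then hold the start key turned

ROBOT

A 6-joint arm with a two-finger parallel gripper is mounted at the origin on the work surface. World frame = base frame: x ahead of the robot, y to its left, z up, the work surface at z = 0. Lengths are in m, angles in rad, forces in N, time in s.
With the tool pointing down it reaches from about 0.3 to 0.775 m from the base axis. Payload 14.6 kg.
Tool frame: the origin (TCP) lies at the very end of the fingers, on their centre line; the grasp point (between the pads) lies 19 mm behind it; z points along the fingers, y is the line along which they close (so a half turn about z gives the same grasp; the last joint's range is limited). The gripper opens to 94 mm and grips with 3 to 60 N. Pads are 16 mm wide; open, the fingers measure 119 mm over their backs; the gripper's body (75 mm by 177 mm) begins 78 mm behind the grasp point.
Start: joints at [1.17, 0.3, 1.521, -0, 1.321, -0.067], TCP at [0.18, 0.52, 0.205] pointing down, gripper open.
Joint ranges: [-3.03, 3.03], [-0.79, 2.21], [0.23, 2.52], [-1.04, 4.18], [0, 3.07], [-2.55, 2.55]. Speed limits (rad/s): [2.22, 2.22, 2.57, 3.14, 3.14, 3.14].

INTERFACE

Orientations are given as [roll, pitch, yaw] about the fixed x, y, z axes, in that order (R = Rz(yaw) Ry(pitch) Rx(roll)).
In Python, from station import ctrl gives the robot as it stands.
- The arm moves only by the shell command python3 -m pendant 'ROWS' [OPENING] [FORCE]. ROWS is JSON, a list of rows, each a list of 2 entries, a list of its own where there are three numbers: the shift along the world's x, y, z in cm, then the turn about the world's z in rad. A call has 1 to 20 rows; each row shifts and turns the commanded pose from where the row before left it; what a row does not reach is not made up. A row lasts 1/12 s, in which the tool goes at most 41.7 mm and 7.16 degrees, less where a joint would pass 70% of its speed; a pose out of reach is approached as far as the arm can. A call is refused whole if a number of a shift passes 4.17 or a number of a turn 0.125, either way. A call with a gripper value outside its range is refused whole. OPENING is the opening, from 0 (shut) to 1 (fully open), set as the call begins (- or left out, the last holds). The fingers move at their own pace and stop on an object; FORCE is the grip in N (left out, the last holds). Time passes only in rows, so rows that do not move let the fingers close. It gives the time, the measured TCP pose, the force, the opening and the grip force at its end, in the units of the state.
- ctrl.get_obs(): the state, without advancing time (a new reading comes with each control period).
- ctrl.camera(name): name is "scene" or "side" or "wrist"; returns a dict with "color" (384x512x3 uint8, red, green, blue), "intrinsics" (3x3 intrinsics, pixels), "camera_from_world" (4x4, takes a point from world to camera coordinates). Camera axes: x right, y down, z forward; pixel columns grow to the right and rows downward; lengths in m; the calibration is good to about 2 mm. A picture is of the moment at which its call begins. There is no depth.
- ctrl.hand_in(): hands the job in; it is judged then, once.
The state is a dict: "time_s": time; "qpos": joint angles; "joint_vel": joint speeds; "tau": joint torques, N m; "ee_pos": TCP position; "eef_rot": TCP orientation; "force": force on the tool from outside, world axes, zero at the start; "moment": the same for the moment, N m; "grip_width": finger opening in m; "grip_force": force on a finger pad.
Only numpy, scipy, OpenCV 4.12 (cv2) and the standard library are available. Lean on these libraries where they do the work, as an engineer would, in place of code of your own. Each camera call takes 0.05 s, during which the arm holds its last target. There are 200 camera calls.

TASK

Get the griddle ready to fire: take the blue temperature probe out of its stand and push it all the way down into the narrow well in the griddle's top (blue ring). Then take the red start key out of its stand, push it fully home in the lock (red ring), wiggling it past the sticky pins, and turn it a quarter turn clockwise seen from above, to the stop. The lock springs back, so finish while still gripping the key and holding it turned; leave the probe down in its well and everything else on the table where it is.

Things in the scene. Friction and masses are not known exactly. Their poses are not given: they have to be found in the camera images.
- griddle: fixed table griddle. Origin on the table under the middle of its steel control housing (140 mm in its x, 340 mm in its y, 90 mm high, flat steel top deck). Its +x points away from the operator to the black hot plate (240 mm deep behind the housing, at most 76 mm high); z up. It may stand turned by up to 0.25 rad
- keyhole (a point): middle of the lock's slot at the deck's top face (90 mm above the table), axes as the griddle's, inside a red ring of 20 mm radius. Slot 19 x 9 mm, long along the griddle's x, 2.5 mm chamfer, through the 8 mm deck. Black mark on the deck: rest direction (griddle's +x); green mark, a quarter clockwise of it (griddle's -y): turned
- lock_floor (a point): floor of the turning plug under the deck, straight below the keyhole, 40 mm below the deck's top: the key is home when its tip rests here. The plug's slot is 20 x 7.5 mm, its mouth 11 mm below the deck's top (the round key tip centres itself). The key can turn only when its tip is within 4 mm of the floor (blade wholly under the deck); turned, it cannot be pulled out
- pins (a point): where the sticky pins are, in the plug's slot 24 mm below the deck's top. Two rounded spring pins with stiff friction stand out from the two long sides, met by the key tip at about 19 and 28 mm below the deck's top. Pushing past them takes about 5 to 12 N, less when the key is rocked or shifted a little
- well (a point): middle of the mouth of the probe well at the top face of the deck, axes as the griddle's, inside a blue ring of 14 mm radius, 110 mm from the keyhole towards the griddle's -y. Round hole 10 mm wide with a 2.5 mm chamfer, straight down, floor 60 mm below the deck's top
- lock (a joint): turn of the lock's plug in rad: 0 at rest, growing clockwise seen from above to a stop at 1.57. A spring of about 0.03 Nm at rest rising to 0.15 Nm at the stop turns it back when let go. The key has up to about 0.15 rad of play in it
- key: stout service key, 80 g, standing upright in key_stand. Origin at the tip of the blade, z along the key up to the handle. Blade 16 (its x) x 6 (its y) mm, 28 mm long with a rounded tip; then a round shank 6 mm thick up to 52 mm; then a red flat handle 36 (x) x 12 (y) mm from 52 to 92 mm above the tip, to be pinched across the 12 mm. Alike either way round
- key_stand: fixed wooden block 60 x 60 x 60 mm, origin under its middle; a slot 18 x 8 mm (long along its x), 30 mm deep, in its top holds the key's blade upright, the tip 30 mm above the table, the key's axes along the stand's
- probe: temperature probe, 60 g, standing upright in probe_stand. Origin at the tip of the rod, z up to the handle. Steel rod 7 mm thick, 75 mm long with a round tip; then a round blue handle 16 mm thick from 75 to 120 mm above the tip
- probe_stand: fixed white block 60 x 60 mm, 70 mm high, origin under its middle; a round hole 9 mm wide, 50 mm deep, in its top holds the rod upright, the tip 20 mm above the table. The two stands may have changed places, one left and one right of the griddle
- oil_bottle: bystander: amber bottle, 68 mm wide, 210 mm tall, origin under its middle
- salt_jar: bystander: glass jar, 54 mm wide, 75 mm tall, in front of the griddle; origin under its middle
- spice_tin: bystander: green tin, 56 mm wide, 85 mm tall; origin under its middle
- bowl: bystander: steel bowl, 140 mm wide, 60 mm tall; origin under its middle
- turner: bystander: wooden-handled turner, 280 mm long, lying on the table; origin at its middle
- basket: bystander: red slatted basket, 220 x 280 x 90 mm; origin under its middle
- steel_pan: bystander: open steel pan, 180 x 270 x 70 mm; origin under its middle

How it is judged:
By the outcome, as a careful person would: the job done as asked, in the order asked, and still so for the second after the job is handed in, while the arm keeps its last pose, push and grip.
It also fails if it takes over 67 s, if anything falls off the work surface, if the arm or the gripper's body presses on something with over 40 N, if the wrist force passes 120 N, or if a joint passes its speed limit or range.

## Working session

There is one attempt and no reset: what is moved stays moved. The work goes in short steps, Python scripts to look and compute and a shell command to move; the robot and the scene stay as the last step left them, time stands still between calls to the robot, and variables do not carry over. Pictures are saved under pics/ and viewed, at most 10 in all, crops included, and the job is handed in when it is done.

```bash
mkdir -p pics; ls
python3 - <<'E'
from station import ctrl
import cv2,numpy as np
for n in("scene","side","wrist"):
    c=ctrl.camera(n);cv2.imwrite(f"pics/{n}0.png",c["color"][:,:,::-1]);np.savez(f"pics/{n}0.npz",**c)
    T=np.linalg.inv(c["camera_from_world"]);print(n,T[:3,3].round(3),T[:3,2].round(2),c["intrinsics"][0,0])
a=[cv2.imread(f"pics/{n}0.png") for n in("scene","side")]
E
```

```text
pics
scene [ 1.633 -0.31   0.826] [-0.83  0.21 -0.52] 419.9177408189696
side [ 0.353 -1.048  0.756] [ 0.09  0.84 -0.54] 350.4856342575077
wrist [0.117 0.541 0.384] [ 0.22 -0.08 -0.97] 293.54034887415236
```

View pics/scene0.png

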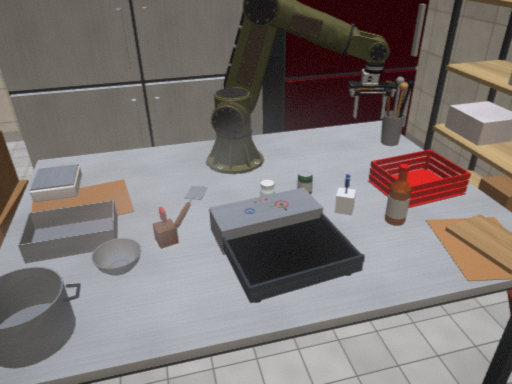

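View pics/side0.png

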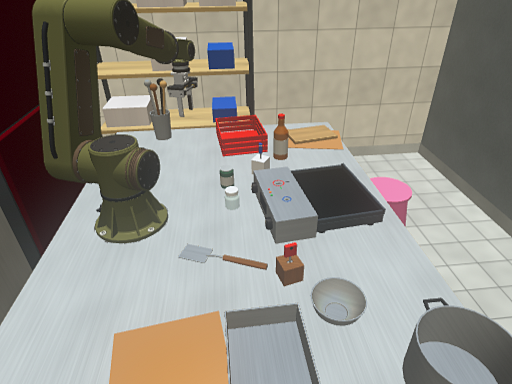

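Probe stand is left (scene 345,200), key stand right (165,235); red ring (281,204), blue ring (250,211). Zooming with one composite.

```bash
cat > h.py <<'E'
import numpy as np,cv2
def load(n):
    c=np.load(f"pics/{n}.npz");return c["color"],c["intrinsics"],c["camera_from_world"]
def ray(K,T,uv):
    d=np.linalg.inv(K)@[uv[0],uv[1],1];Ti=np.linalg.inv(T);return Ti[:3,3],Ti[:3,:3]@d
def plane(K,T,uv,z):
    o,d=ray(K,T,uv);return o+d*(z-o[2])/d[2]
def tri(a,b):
    (o1,d1),(o2,d2)=a,b;s=np.linalg.lstsq(np.c_[d1,-d2],o2-o1,rcond=None)[0]
    p,q=o1+s[0]*d1,o2+s[1]*d2;return (p+q)/2,np.linalg.norm(p-q)
def proj(K,T,p):
    q=T[:3,:3]@p+T[:3,3];return (K@q)[:2]/q[2]
def mask(im,col,box):
    r,g,b=[im[:,:,i].astype(int) for i in range(3)]
    m=(r-np.maximum(g,b)>45) if col=="r" else (b-r>35)&(b-g>15)
    o=np.zeros(m.shape,bool);x0,y0,x1,y1=box;o[y0:y1,x0:x1]=m[y0:y1,x0:x1];return o
def ctr(im,col,box):
    v,u=np.nonzero(mask(im,col,box));return np.array([(u.min()+u.max())/2,(v.min()+v.max())/2]),len(u),(u.min(),v.min(),u.max(),v.max())
E
python3 - <<'E'
from h import *
B={"scene0":{"red":("r",(270,196,292,212)),"blue":("b",(240,204,258,216)),"probe":("b",(338,172,356,192)),"key":("r",(155,203,172,224))},
"side0":{"red":("r",(268,175,290,192)),"blue":("b",(278,190,298,206)),"probe":("b",(252,140,270,158)),"key":("r",(280,238,302,260))}}
R={}
for n in B:
    im,K,T=load(n)
    for k,(c,b) in B[n].items():
        uv,N,bb=ctr(im,c,b);R[k,n]=ray(K,T,uv);print(n,k,uv,N,bb,plane(K,T,uv,.09).round(4))
for k in B["side0"]:print(k,tri(R[k,"scene0"],R[k,"side0"]))
cr=[]
for n,b in(("scene0",(145,195,245,270)),("scene0",(300,165,400,240)),("side0",(240,225,340,300)),("scene0",(200,175,300,250))):
    im=load(n)[0][b[1]:b[3],b[0]:b[2],::-1];cr.append(cv2.resize(im,(400,300),interpolation=cv2.INTER_CUBIC))
cv2.imwrite("pics/comp.png",np.vstack([np.hstack(cr[:2]),np.hstack(cr[2:])]))
E
```

```text
scene0 red [281.  203.5] 25 (np.int64(275), np.int64(200), np.int64(287), np.int64(207)) [0.5308 0.0435 0.09  ]
scene0 blue [249.5 210.5] 32 (np.int64(245), np.int64(208), np.int64(254), np.int64(213)) [ 0.5433 -0.0651  0.09  ]
scene0 probe [348. 180.] 35 (np.int64(346), np.int64(174), np.int64(350), np.int64(186)) [0.4465 0.3192 0.09  ]
scene0 key [161.5 209.5] 24 (np.int64(159), np.int64(207), np.int64(164), np.int64(212)) [ 0.4612 -0.3361  0.09  ]
side0 red [276.  185.5] 36 (np.int64(268), np.int64(180), np.int64(284), np.int64(191)) [0.5221 0.0302 0.09  ]
side0 blue [286.5 198.5] 33 (np.int64(282), np.int64(196), np.int64(291), np.int64(201)) [ 0.5454 -0.0591  0.09  ]
side0 probe [260.  147.5] 24 (np.int64(259), np.int64(143), np.int64(261), np.int64(152)) [0.4989 0.3582 0.09  ]
side0 key [290.5 250.5] 169 (np.int64(284), np.int64(242), np.int64(297), np.int64(259)) [ 0.5114 -0.3208  0.09  ]
red (array([0.52353614, 0.04500431, 0.0831034 ]), np.float64(0.004029872417907148))
blue (array([ 0.54489311, -0.06484886,  0.09239447]), np.float64(0.0026888856648208687))
probe (array([0.49256088, 0.29495244, 0.11923353]), np.float64(0.001282242334786202))
key (array([ 0.5046394 , -0.33860334,  0.11267551]), np.float64(0.010415706135913963))
```

View pics/comp.png

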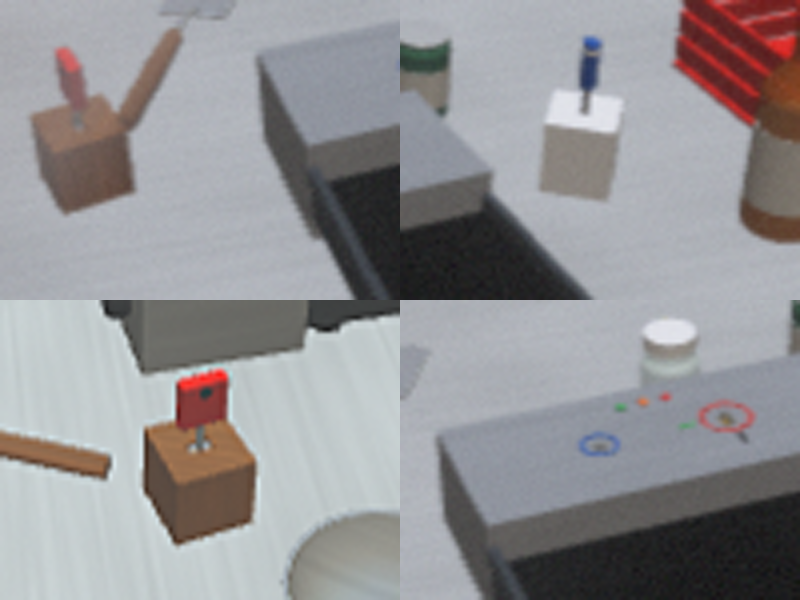

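```bash
python3 - <<'E'
from h import *
from station import ctrl
o=ctrl.get_obs();print(o["ee_pos"],o["eef_rot"],o["grip_width"])
for n,p in (("scene0",dict(bottle=(397,222),tin=(305,192),salt=(267,205))),("side0",dict(bottle=(281,159),tin=(227,187),salt=(232,207)))):
    im,K,T=load(n)
    for k in p:print(k,plane(K,T,p[k],0).round(3))
E
python3 -m pendant '[[[2.3,-2.3,0.9],0],[[2.3,-2.3,0.9],0],[[2.3,-2.3,0.9],0],[[2.3,-2.3,0.9],0],[[2.3,-2.3,0.9],0],[[2.3,-2.3,0.9],0],[[2.3,-2.3,0.6],0],[[2.3,-2.3,0],0],[[2.3,-2.3,0],0],[[2.3,-2.3,0],0],[[2.3,-2,0],0],[[0,0,0],0]]' 1
```

```text
[0.18013147 0.51946881 0.2050305 ] [-3.14073927e+00 -7.19528679e-05  2.80774466e+00] 0.09382169567378268
bottle [0.614 0.431 0.   ]
tin [0.343 0.199 0.   ]
salt [0.392 0.035 0.   ]
bottle [0.603 0.411 0.   ]
tin [0.343 0.189 0.   ]
salt [0.358 0.042 0.   ]
time_s: 1.15
ee_pos: [0.4359, 0.2666, 0.265]
eef_rot: [-3.141, 0.0, 2.804]
force: [-0.5, -0.8, -0.6]
grip_width: 0.094
grip_force: 0.0
```

```bash
cat >> h.py <<'E'
def snap(name,out):
    from station import ctrl
    c=ctrl.camera(name);np.savez(f"pics/{out}.npz",**c);cv2.imwrite(f"pics/{out}.png",c["color"][:,:,::-1]);return c["color"],c["intrinsics"],c["camera_from_world"]
E
python3 - <<'E'
from h import *
im,K,T=snap("wrist","w1");print(np.linalg.inv(T).round(3))
print(proj(K,T,np.array([.4926,.295,.14])))
E
```

```text
[[ 0.331  0.918  0.218  0.373]
 [ 0.944 -0.321 -0.078  0.289]
 [-0.001  0.232 -0.973  0.444]
 [ 0.     0.     0.     1.   ]]
[295.05068738 224.7406855 ]
```

View pics/w1.png

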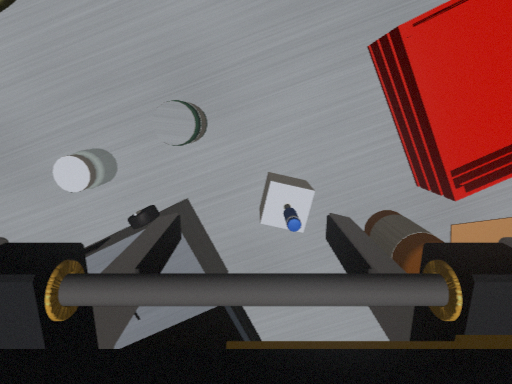

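Probe cap at (293,224) and white stand top corners about (270,182),(314,190),(305,231),(262,223).

Run:
```python
from h import *
im,K,T=load("w1")
g=im.astype(int).min(2);m=np.zeros_like(g);m[165:240,255:320]=1
w=((g>190)&(m>0)).astype(np.uint8)
b=mask(im,"b",(275,198,310,236));pts=np.argwhere(w|b)[:,::-1].astype(np.float32)
r=cv2.minAreaRect(pts);bx=cv2.boxPoints(r);print(r,w.sum(),bx)
P=np.array([plane(K,T,c,.07)[:2] for c in bx]);print(P,P.mean(0),np.linalg.norm(np.diff(P,axis=0),axis=1))
u=ctr(im,"b",(275,198,310,236));print(u);print(plane(K,T,(293.5,224.5),.14),plane(K,T,(287.5,206),.095))
```

```text
((288.8000183105469, 210.40000915527344), (43.006980895996094, 37.314876556396484), 71.56504821777344) 12 [[264.30002 195.9    ]
 [299.70004 184.1    ]
 [313.30002 224.90002]
 [277.9     236.70001]]
[[0.46855223 0.270305  ]
 [0.46876021 0.31893171]
 [0.52852104 0.3195863 ]
 [0.52890881 0.26929756]] [0.49868557 0.29453014] [0.04862715 0.05976441 0.05029024]
(array([294. , 224.5]), 156, (np.int64(287), np.int64(218), np.int64(301), np.int64(231)))
[0.49177391 0.29348207 0.14      ] [0.48384717 0.29446374 0.095     ]
```

```bash
python3 -m pendant '[[[2.8,1.4,0],0],[[2.8,1.35,0],0],[[0,0,-3],0],[[0,0,-3],0],[[0,0,-3],0],[[0,0,-3],0],[[0,0,-2],0],[[0,0,-2],0],[[0,0,0],0],[[0,0,0],0]]'
python3 -m pendant '[[[0,0,0],0],[[0,0,0],0],[[0,0,0],0],[[0,0,0],0],[[0,0,0],0],[[0,0,0],0],[[0,0,0],0],[[0,0,0],0]]' 0 30
python3 -m pendant '[[[0,0,1.5],0],[[0,0,1.5],0],[[0,0,1.5],0],[[0,0,1.5],0],[[0,0,1],0],[[0,0,1],0],[[0,0,2],0],[[0,0,2],0],[[0,0,2],0],[[0,0,0],0]]'
```

```text
time_s: 2.03
ee_pos: [0.4885, 0.2976, 0.1053]
eef_rot: [-3.14, -0.001, 2.809]
force: [0.0, 0.7, 0.7]
grip_width: 0.0941
grip_force: 0.0
time_s: 2.7
ee_pos: [0.4892, 0.2971, 0.1055]
eef_rot: [3.142, 0.0, 2.808]
force: [0.4, 0.0, 0.3]
grip_width: 0.0445
grip_force: 0.0
time_s: 3.53
ee_pos: [0.4901, 0.2976, 0.2493]
eef_rot: [3.138, 0.004, 2.808]
force: [-0.4, 0.7, 0.6]
grip_width: 0.0006
grip_force: 0.0
```

```bash
python3 -m pendant '[[[0.25,-0.35,1.5],0],[[0,0,0],0],[[0,0,0],0],[[0,0,0],0],[[0,0,0],0],[[0,0,0],0],[[0,0,0],0],[[0,0,0],0],[[0,0,0],0],[[0,0,0],0],[[0,0,0],0],[[0,0,0],0],[[0,0,0],0],[[0,0,0],0]]' 1
python3 - <<'E'
from h import *
im,K,T=snap("wrist","w2");u=ctr(im,"b",(200,150,340,300));print(u,plane(K,T,u[0],.14))
im,K,T=snap("scene","s2");u=ctr(im,"b",(338,172,356,192));print(u)
E
```

```text
time_s: 4.7
ee_pos: [0.4917, 0.2936, 0.2604]
eef_rot: [-3.142, 0.0, 2.808]
force: [-0.1, -0.1, -0.5]
grip_width: 0.0904
grip_force: 0.0
(array([254., 187.]), 174, (np.int64(247), np.int64(180), np.int64(261), np.int64(194))) [0.4926612  0.29406128 0.14      ]
(array([348., 180.]), 35, (np.int64(346), np.int64(174), np.int64(350), np.int64(186)))
```

```bash
python3 -m pendant '[[[0.1,0,-3],0],[[0,0,-3],0],[[0,0,-3],0],[[0,0,-3],0],[[0,0,-2],0],[[0,0,-1.5],0],[[0,0,0],0],[[0,0,0],0]]' 0.5
python3 -m pendant '[[[0,0,0],0],[[0,0,0],0],[[0,0,0],0],[[0,0,0],0],[[0,0,0],0],[[0,0,0],0],[[0,0,0],0],[[0,0,0],0],[[0,0,0],0],[[0,0,0],0],[[0,0,0],0],[[0,0,0],0]]' 0 40
```

```text
time_s: 5.47
ee_pos: [0.4926, 0.2936, 0.1055]
eef_rot: [-3.141, -0.001, 2.808]
force: [0.6, -0.6, 0.3]
grip_width: 0.0477
grip_force: 0.0
time_s: 6.47
ee_pos: [0.4928, 0.2937, 0.1056]
eef_rot: [3.141, 0.0, 2.808]
force: [-0.4, -0.9, 4.1]
grip_width: 0.0155
grip_force: 40.0
```

```bash
python3 -m pendant '[[[0,0,1],0],[[0,0,2],0],[[0,0,2],0],[[0,0,2],0],[[0,0,3],0],[[0,0,3],0],[[0.7,-3,1],0],[[0.7,-3.4,0],0],[[0.7,-3.4,0],0],[[0.7,-3.4,0],0],[[0.7,-3.4,0],0],[[0.7,-3.4,0],0],[[0.7,-3.4,0],0],[[0.7,-3.4,0],0],[[0.7,-2.5,0],0],[[0.4,-1,0],0],[[0,0,0],0],[[0,0,0],0],[[0,0,0],0],[[0,0,0],0]]'
python3 - <<'E'
from h import *
snap("wrist","w3")
E
```

```text
time_s: 8.13
ee_pos: [0.5595, -0.0079, 0.2456]
eef_rot: [3.141, 0.0, 2.809]
force: [0.4, -0.3, 0.0]
grip_width: 0.0149
grip_force: 40.0
```

View pics/w3.png

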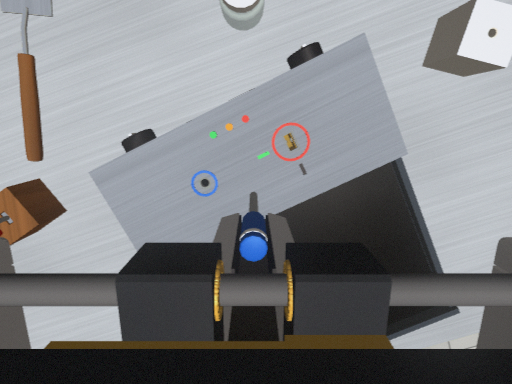

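Blue ring (204,183), red ring (291,141), probe tip around (253,195).

```bash
cat >> h.py <<'E'
def ring(im,col,box):
    cs,_=cv2.findContours(mask(im,col,box).astype(np.uint8),cv2.RETR_EXTERNAL,cv2.CHAIN_APPROX_NONE)
    return cv2.fitEllipse(max(cs,key=len))
E
python3 - <<'E'
from h import *
im,K,T=load("w3")
b=ring(im,"b",(185,165,225,202));r=ring(im,"r",(265,117,318,166));print(b,r)
W=plane(K,T,b[0],.09);H=plane(K,T,r[0],.09);d=W-H;print(W,H,np.hypot(*d[:2]),"yaw",np.arctan2(d[0],-d[1]))
print("stand hole",plane(K,T,(491.5,33),.07))
# dark well / slot centroid
g=im.astype(int).max(2)
for nm,c,R in(("well",b[0],9),("slot",r[0],12)):
    yy,xx=np.mgrid[:384,:512];m=(np.hypot(xx-c[0],yy-c[1])<R)&(g<75);uv=(xx[m].mean(),yy[m].mean());print(nm,uv,m.sum(),plane(K,T,uv,.09))
print("tip",[plane(K,T,(253.5,v),.16) for v in(192,196)],"expected tip px",proj(K,T,np.array([.5595,-.0079,.160])))
print(im[185:205,253])
E
```

```text
((204.06727600097656, 182.96432495117188), (25.939817428588867, 27.40423011779785), 108.65856170654297) ((290.3781433105469, 141.4241943359375), (37.34486770629883, 38.34440231323242), 36.19041442871094)
[ 0.54449379 -0.06337486  0.09      ] [0.53155798 0.04587485 0.09      ] 0.11001287493175081 yaw 0.11785715261796989
stand hole [0.49307835 0.2922869  0.07      ]
well (np.float64(204.56756756756758), np.float64(182.24324324324326)) 37 [ 0.54388367 -0.06251396  0.09      ]
slot (np.float64(nan), np.float64(nan)) 0 [nan nan nan]
tip [array([ 0.55732619, -0.00702725,  0.16      ]), array([ 0.5609478, -0.0082735,  0.16     ])] expected tip px [253.37308581 194.44644149]
[[155 161 170]
 [153 159 168]
 [152 158 167]
 [155 161 169]
 [156 164 173]
 [157 162 171]
 [136 140 149]
 [ 80  80  78]
 [ 79  76  76]
 [ 78  76  75]
 [ 77  77  75]
 [ 78  79  77]
 [ 80  79  78]
 [ 76  75  73]
 [ 74  73  75]
 [ 75  74  72]
 [ 80  80  78]
 [ 77  75  75]
 [ 79  78  77]
 [ 74  71  72]]<stdin>:9: RuntimeWarning: Mean of empty slice.
  ret = ret.dtype.type(ret / rcount)
```

```bash
python3 -m pendant '[[[-0.8,-2.75,0],0],[[-0.75,-2.75,0],0],[[0,0,-2],0],[[0,0,-2],0],[[0,0,-1.5],0],[[0,0,-1],0],[[0,0,-0.3],0],[[0,0,-0.3],0],[[0,0,-0.3],0],[[0,0,-0.3],0],[[0,0,-0.3],0],[[0,0,0],0],[[0,0,0],0]]'
```

```text
time_s: 9.27
ee_pos: [0.5442, -0.0644, 0.1655]
eef_rot: [3.142, 0.0, 2.808]
force: [1.2, 0.8, -0.6]
grip_width: 0.0155
grip_force: 40.0
```

```bash
python3 -m pendant '[[[0,0.05,-0.5],0],[[0,0.05,-0.5],0],[[0,0,-0.5],0],[[0,0,-0.5],0],[[0,0,-0.5],0],[[0,0,-0.5],0],[[0,0,-0.5],0],[[0,0,-0.5],0],[[0,0,-0.3],0],[[0,0,-0.2],0],[[0,0,0],0],[[0,0,0],0]]'
```

```text
time_s: 10.27
ee_pos: [0.5443, -0.0634, 0.1205]
eef_rot: [3.142, 0.0, 2.808]
force: [0.3, 0.6, -1.1]
grip_width: 0.015
grip_force: 40.0
```

```bash
python3 -m pendant '[[[0,0,-0.2],0],[[0,0,-0.2],0],[[0,0,-0.2],0],[[0,0,0],0],[[0,0,0],0]]'
```

```text
time_s: 10.68
ee_pos: [0.5447, -0.0635, 0.1153]
eef_rot: [3.141, 0.002, 2.808]
force: [-1.7, -0.6, 7.9]
grip_width: 0.0153
grip_force: 40.0
```

```bash
python3 -m pendant '[[[0,0,0],0],[[0,0,0],0],[[0,0,0],0],[[0,0,0],0],[[0,0,0],0],[[0,0,0],0],[[0,0,0],0],[[0,0,0],0]]' 0.6
python3 -m pendant '[[[0,0,1],0],[[0,0,2.5],0],[[0,0,3.5],0],[[0,0,3.5],0],[[0,-2.5,2],0],[[0,-3.5,0],0],[[0,-3.5,0],0],[[0,-3.5,0],0],[[0,-3.5,0],0],[[0,-3.5,0],0],[[0,-3.5,0],0],[[0,-2,0],0],[[0,-1,0],0],[[0,0,0],0],[[0,0,0],0],[[0,0,0],0]]'
python3 - <<'E'
from h import *
snap("wrist","w4")
E
```

```text
time_s: 11.35
ee_pos: [0.5442, -0.0634, 0.1144]
eef_rot: [-3.142, -0.0, 2.808]
force: [-0.6, 0.3, 0.1]
grip_width: 0.0564
grip_force: 0.0
time_s: 12.68
ee_pos: [0.5445, -0.327, 0.2399]
eef_rot: [3.141, 0.0, 2.809]
force: [0.7, -0.4, -0.6]
grip_width: 0.0566
grip_force: 0.0
```

View pics/w4.png

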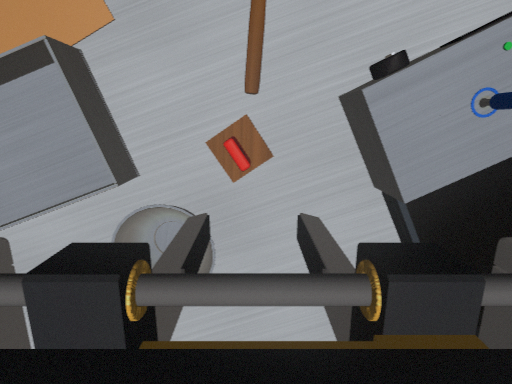

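Key handle top at about (237,154), stand corners (206,143),(247,115),(272,155),(234,182); probe sits in its well.

Run:
```python
from h import *
im,K,T=load("w4");m=mask(im,"r",(215,125,260,185))
print(np.array2string((im[136:174:3,222:254:3,0]),max_line_width=200))
pts=np.argwhere(m)[:,::-1].astype(np.float32);r=cv2.minAreaRect(pts);bx=cv2.boxPoints(r);print(r,m.sum())
P=np.array([plane(K,T,c,.122)[:2] for c in bx]);print(P,P.mean(0));e=np.diff(P,axis=0);print(np.hypot(*e.T),np.arctan2(e[:,1],e[:,0]))
S=np.array([plane(K,T,c,.06)[:2] for c in((206,143),(247,115),(272,155),(234,182))]);e=np.diff(S,axis=0);print(S.mean(0),np.hypot(*e.T),np.arctan2(e[:,1],e[:,0]))
bright=m&(im[:,:,0]>190);print(bright.sum())
```

```text
[[119 129 124 112 114 128 122 125 122 123 121]
 [120 124 141 180  85 114 122 122 119 120 122]
 [121 184 207 207 171  84 120 127 123 123 121]
 [119 192 210 207 203 117  91 127 122 122 122]
 [120 135 202 210 207 194  58 111 123 122 123]
 [121 125 166 208 208 208 172  72 122 123 121]
 [121 124 123 187 208 208 205 119  92 120 122]
 [121 124 123 127 201 209 207 194  87 109 124]
 [123 126 124 121 149 208 210 209 171  88 124]
 [122 124 125 120 131 188 209 210 203 127 126]
 [133 124 125 119 132 122 199 211 207 158 124]
 [159 125 120 119 130 126 144 195 134 120 128]
 [156 152 123 122 130 126 115 128 125 151 163]]
((237.26922607421875, 153.65383911132812), (35.778160095214844, 14.144853591918945), 56.30992889404297) 477
[[ 0.49136064 -0.3423547 ]
 [ 0.48794142 -0.32859222]
 [ 0.52255049 -0.31965798]
 [ 0.5262683  -0.33369182]] [ 0.50703021 -0.33107418]
[0.01418087 0.03574365 0.01451795] [ 1.81431123  0.2526319  -1.31182725]
[ 0.50805376 -0.33181014] [0.05960096 0.05618777 0.05773916] [ 1.82157478  0.2373837  -1.28055905]
269
```

```bash
python3 -m pendant '[[[-0.7,-0.1,0],0.117],[[-0.7,-0.1,0],0.117],[[-0.7,-0.1,0],0.117],[[-0.8,-0.1,0],0.117],[[-0.8,-0.05,-1],0.117],[[0,0,-1],0],[[0,0,0],0],[[0,0,0],0],[[0,0,0],0]]'
python3 - <<'E'
from h import *
from station import ctrl
o=ctrl.get_obs();print(o["qpos"].round(3) if hasattr(o["qpos"],"round") else o["qpos"])
im,K,T=snap("wrist","w5");p=proj(K,T,np.array([.5073,-.3315,.122]));print(p)
x,y=map(int,p);m=mask(im,"r",(x-35,y-30,x+35,y+30))&(im[:,:,0]>150)
pts=np.argwhere(m)[:,::-1].astype(np.float32);r=cv2.minAreaRect(pts);bx=cv2.boxPoints(r);print(r,m.sum())
P=np.array([plane(K,T,c,.122)[:2] for c in bx]);print(P.mean(0));e=np.diff(P,axis=0);print(np.hypot(*e.T),np.arctan2(e[:,1],e[:,0]))
E
```

```text
time_s: 13.48
ee_pos: [0.5077, -0.3325, 0.2197]
eef_rot: [-3.141, 0.0, -2.893]
force: [0.3, -0.2, 0.3]
grip_width: 0.0565
grip_force: 0.0
[-0.64   0.418  1.328  0.     1.395 -2.46 ]
[254.37008505 191.31869741]
((254.0, 191.0), (34.0, 10.0), 90.0) 375
[ 0.50730707 -0.33186851]
[0.00955953 0.03389237 0.00982672] [ 1.82026607  0.25404855 -1.32126299]
```

```bash
python3 -m pendant '[[[0,0.06,-3],0],[[0,0,-3],0],[[0,0,-3],0],[[0,0,-2.2],0],[[0,0,-1.2],0],[[0,0,-1],0],[[0,0,0],0],[[0,0,0],0]]'
python3 -m pendant '[[[0,0,0],0],[[0,0,0],0],[[0,0,0],0],[[0,0,0],0],[[0,0,0],0],[[0,0,0],0],[[0,0,0],0],[[0,0,0],0],[[0,0,0],0],[[0,0,0],0],[[0,0,0],0],[[0,0,0],0]]' 0 55
```

```text
time_s: 14.2
ee_pos: [0.5077, -0.3325, 0.0863]
eef_rot: [-3.141, 0.001, -2.891]
force: [-0.3, 0.4, 0.4]
grip_width: 0.0565
grip_force: 0.0
time_s: 15.2
ee_pos: [0.5072, -0.3323, 0.0855]
eef_rot: [-3.142, 0.0, -2.89]
force: [0.1, -0.1, 1.4]
grip_width: 0.0119
grip_force: 55.0
```

```bash
python3 -m pendant '[[[0,0,1],0],[[0,0,2],0],[[0,0,2.5],0],[[0,0,3.5],0],[[0,0,3.5],0],[[0,1.5,3],0],[[0.6,3.2,0],0],[[0.6,3.4,0],0],[[0.6,3.4,0],0],[[0.6,3.4,0],0],[[0.6,3.4,0],-0.04],[[0.6,3.4,0],-0.04],[[0.6,3.4,0],-0.04],[[0.6,3.4,0],-0.013],[[0.6,3.4,0],0],[[0.7,3,0],0],[[0.7,2.2,0],0],[[0,0,0],0],[[0,0,0],0],[[0,0,0],0]]'
python3 - <<'E'
from h import *
im,K,T=snap("wrist","w6");cv2.imwrite("pics/w6c.png",cv2.resize(im[60:240,160:360,::-1],(800,720),interpolation=cv2.INTER_CUBIC)[:600])
E
```

```text
time_s: 16.87
ee_pos: [0.575, 0.0383, 0.2407]
eef_rot: [-3.141, 0.0, -3.023]
force: [0.2, -0.0, -0.6]
grip_width: 0.0118
grip_force: 55.0
```

View pics/w6c.png

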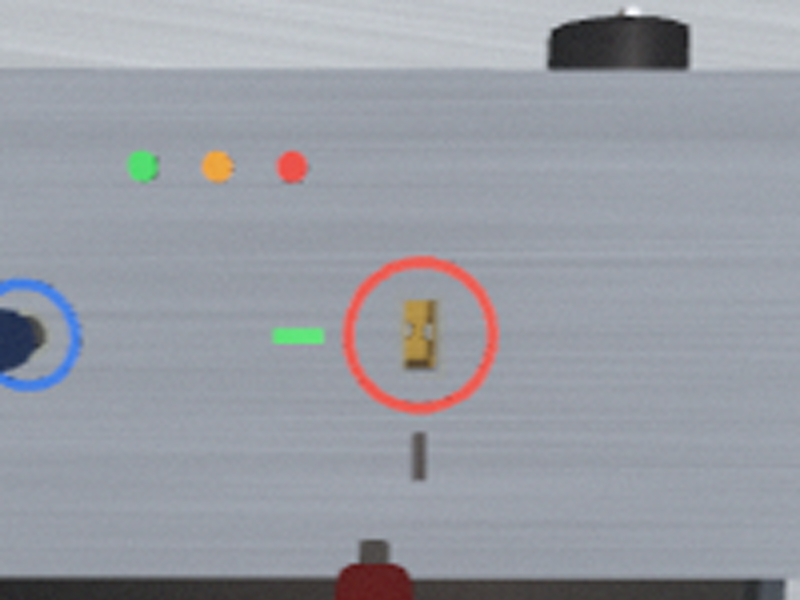

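Red ring centred at full-image (265,143.5), slot aligned with the image; key tip column 253.3.

Run:
```python
from h import *
im,K,T=load("w6");r=ring(im,"r",(242,120,288,166));H=plane(K,T,r[0],.09);b=mask(im,"b",(155,125,182,160));print(r,H)
from station import ctrl
o=ctrl.get_obs();e=np.array(o["ee_pos"]);print(e,o["eef_rot"],proj(K,T,np.r_[e[:2],e[2]-.056]),proj(K,T,np.r_[e[:2],.16]))
print((H-e)[:2]*100)
u,v=np.nonzero(mask(im,"r",(242,120,288,166)))
for c in((227+.0,144),(301,174)):pass
t=np.array([plane(K,T,(160+x/4-.4,60+y/4-.4),.09) for x,y in((274,336),(324,336),(420,433),(420,480))]);print(t)
d=t[0]-t[1];print("dir -y",np.arctan2(d[0],-d[1]))
d=t[3]-t[2];print("dir x",np.arctan2(d[1],d[0]))
d=H-plane(K,T,(160+27/4,60+336/4),.09);print(d,np.arctan2(-d[0],d[1]))
```

```text
((264.69329833984375, 143.3404541015625), (38.25812530517578, 38.8154182434082), 20.943174362182617) [0.53155904 0.04585192 0.09      ]
[0.57504049 0.03791163 0.24074395] [-3.14141819e+00  1.25305572e-04 -3.02414432e+00] [252.88267322 203.24361581] [252.91437549 195.82446868]
[-4.34814503  0.79402981]
[[0.53665748 0.00547749 0.09      ]
 [0.53501265 0.01928213 0.09      ]
 [0.55885659 0.04925043 0.09      ]
 [0.57231806 0.05097794 0.09      ]]
dir -y 0.11859143488133479
dir x 0.12763204836663905
[-0.01361355  0.10811433  0.        ] 0.12525885086727387
```

```bash
python3 -m pendant '[[[-2.2,0.4,0],0],[[-2.15,0.4,0],0],[[0,0,-2],0],[[0,0,-2.5],0],[[0,0,-2.5],0],[[0,0,-1.5],0],[[0,0,-0.5],0],[[0,0,-0.3],0],[[0,0,-0.3],0],[[0,0,-0.3],0],[[0,0,-0.3],0],[[0,0,-0.3],0],[[0,0,0],0],[[0,0,0],0]]'
```

```text
time_s: 18.08
ee_pos: [0.5317, 0.0468, 0.1355]
eef_rot: [-3.142, 0.0, -3.023]
force: [-0.0, -0.3, -1.0]
grip_width: 0.0118
grip_force: 55.0
```

```bash
python3 -m pendant '[[[0,-0.05,-0.2],0],[[0,0,-0.2],0.03],[[0,0,-0.2],-0.06],[[0,0,-0.2],0.06],[[0,0,-0.2],-0.06],[[0,0,-0.2],0.06],[[0,0,-0.2],-0.03],[[0,0,0],0]]'
```

```text
time_s: 18.75
ee_pos: [0.532, 0.0457, 0.1214]
eef_rot: [-3.141, 0.001, -3.025]
force: [1.5, -4.1, -1.2]
grip_width: 0.0115
grip_force: 55.0
```

```bash
python3 -m pendant '[[[0,-0.05,-0.2],0.03],[[0,0,-0.2],-0.06],[[0,0.03,-0.2],0.06],[[0,-0.03,-0.2],-0.06],[[0,0.03,-0.2],0.06],[[0,-0.03,-0.2],-0.06],[[0,0,-0.2],0.03],[[0,0,0],0],[[0,0,0],0]]'
```

```text
time_s: 19.5
ee_pos: [0.5319, 0.0459, 0.1074]
eef_rot: [3.141, 0.001, -3.023]
force: [3.0, 1.3, -2.8]
grip_width: 0.0114
grip_force: 55.0
```

```bash
python3 -m pendant '[[[0,0,-0.1],0.03],[[0,0,-0.1],-0.06],[[0,0,-0.1],0.03],[[0,0,0],0],[[0,0,0],0],[[0,0,0],0]]'
```

```text
time_s: 20.0
ee_pos: [0.5319, 0.0459, 0.1052]
eef_rot: [3.141, 0.001, -3.024]
force: [-0.8, 1.9, 6.4]
grip_width: 0.0118
grip_force: 55.0
```

```bash
python3 -m pendant '[[[0,0,0],-0.1],[[0,0,0],-0.1],[[0,0,0],-0.1],[[0,0,0],-0.1],[[0,0,0],-0.1],[[0,0,0],-0.1],[[0,0,0],-0.1],[[0,0,0],-0.1],[[0,0,0],0],[[0,0,0],0]]'; python3 -c "
from station import ctrl
print(ctrl.get_obs()['moment'])"
```

```text
time_s: 20.83
ee_pos: [0.5321, 0.046, 0.1053]
eef_rot: [3.14, 0.001, 2.459]
force: [-0.6, 1.1, 5.5]
grip_width: 0.0115
grip_force: 55.0
[0.33810284 0.06206031 0.06138318]
```

```bash
python3 -m pendant '[[[0,0,0],-0.1],[[0,0,0],-0.1],[[0,0,0],-0.1],[[0,0,0],-0.1],[[0,0,0],-0.1],[[0,0,0],-0.1],[[0,0,0],-0.1],[[0,0,0],-0.07],[[0,0,0],0],[[0,0,0],0]]'; python3 -c "
from station import ctrl
print(ctrl.get_obs()['moment'])"
python3 -m pendant '[[[0,0,0],-0.05],[[0,0,0],-0.05],[[0,0,0],0],[[0,0,0],0]]'; python3 -c "
from station import ctrl
print(ctrl.get_obs()['moment'])"
```

```text
time_s: 21.67
ee_pos: [0.5321, 0.0459, 0.1053]
eef_rot: [3.14, -0.0, 1.689]
force: [-0.2, 1.1, 5.2]
grip_width: 0.0117
grip_force: 55.0
[0.18555854 0.04094917 0.11355992]
time_s: 22.0
ee_pos: [0.532, 0.0459, 0.1052]
eef_rot: [3.141, -0.0, 1.589]
force: [-0.4, 1.0, 5.5]
grip_width: 0.0118
grip_force: 55.0
[0.18480303 0.06640761 0.12573713]
```

```bash
for i in 1; do :; done; python3 -m pendant '[[[0,0,0],-0.04],[[0,0,0],-0.04],[[0,0,0],0],[[0,0,0],0]]'; python3 -c "
from station import ctrl
print(ctrl.get_obs()['moment'])"
python3 -m pendant '[[[0,0,0],-0.03],[[0,0,0],0],[[0,0,0],0],[[0,0,0],0]]'; python3 -c "
from station import ctrl
print(ctrl.get_obs()['moment'])"
```

```text
time_s: 22.33
ee_pos: [0.5321, 0.0459, 0.1053]
eef_rot: [3.14, -0.0, 1.51]
force: [-0.0, 0.3, 6.2]
grip_width: 0.0115
grip_force: 55.1
[0.0886865  0.03985159 0.45535224]
time_s: 22.67
ee_pos: [0.5321, 0.0459, 0.1053]
eef_rot: [3.14, -0.0, 1.48]
force: [0.0, 0.4, 6.0]
grip_width: 0.0115
grip_force: 55.2
[0.06167136 0.02401996 0.66005159]
```

Moment jumped well above the spring's 0.15 Nm: the plug is against its stop. One last look.

Run:
```python
from h import *
a=snap("scene","s9")[0][150:270,150:350];b=snap("side","d9")[0][120:270,200:350]
cv2.imwrite("pics/f.png",np.hstack([cv2.resize(a,(480,288)),cv2.resize(b,(288,288))])[:,:,::-1])
```

```text
(no output)
```

View pics/f.png

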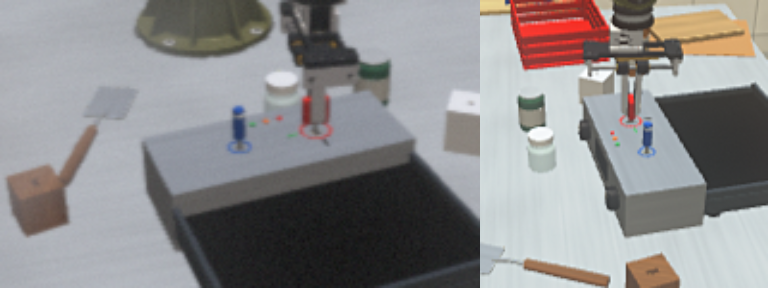

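The probe stands down in its well, the key is in the lock and gripped, turned crosswise, and the bystanders are in place.

```bash
python3 -c "
from station import ctrl
print(ctrl.hand_in())"
```

```text
the job is handed in; nothing more can be done
None
```

The job is handed in at about 23 s: the probe is on the floor of its well, and the key is home in the lock, turned clockwise to the stop and still gripped there; the judge's verdict was not shown.

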